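# Seat a specimen chuck in the spindle of a bench polisher

### The arm

A 6-joint arm with a two-finger parallel gripper is mounted at the origin on a cart in front of the work surface, level with it; the furniture and walls round the work are solid. World frame = base frame: x ahead of the robot, y to its left, z up, the work surface at z = 0. Lengths are in m, angles in rad, forces in N, time in s.
With the tool pointing down it reaches from about 0.4 to 0.825 m from the base axis. Payload 7 kg.
Tool frame: the origin (TCP) lies midway between the tips of the shut fingers; the grasp point (between the pads) lies arm.hold_point_z behind it (arm.hold_point_z is the distance from the TCP to the grasp point, in m); z points along the fingers, y is the line along which they close (so a half turn about z gives the same grasp; the last joint's range is limited). The gripper opens to 88 mm and grips with 3 to 60 N. Pads are 19 mm wide; open, the fingers measure 130 mm over their backs; the gripper's body (78 mm by 193 mm) begins 47 mm behind the grasp point.
Start: joints at [-0.936, 0.359, 0.012, 0, -1.224, -0.288], TCP at [0.229, -0.635, 0.227] pointing down, gripper open.
Joint ranges: [-3.07, 3.07], [-1.43, 2.12], [-1.02, 1.25], [-3.03, 1.67], [-3.05, -0], [-3.03, 3.03]. Speed limits (rad/s): [2.39, 2.39, 3.01, 3.14, 3.14, 3.14].

### API

Orientations are given as [roll, pitch, yaw] about the fixed x, y, z axes, in that order (R = Rz(yaw) Ry(pitch) Rx(roll)).
In Python, from station import arm gives the robot as it stands.
- The arm moves only by the shell command python3 -m crank 'ROWS' [OPENING] [FORCE]. ROWS is JSON, a list that holds one entry, the list of rows, each a list of 4 numbers: the shift along the tool's x, y, z in units of 25 mm (1.0 is 25 mm), then the turn about the tool's z in units of 5 degrees (1.0 is 5 degrees). A call has 1 to 12 rows; each row is the pose to reach, as a shift and turn from the pose commanded when the call began, along the tool's axes at that moment; what a row does not reach only later rows make up. A row lasts 1/8 s, in which the tool goes at most 62.5 mm and 10.7 degrees, less where a joint would pass 70% of its speed; a pose out of reach is approached as far as the arm can. A call with a gripper value outside its range is refused whole. OPENING is the closure, from 0 (fully open) to 1 (shut), set as the call begins (- or left out, the last holds). The fingers move at their own pace and stop on an object; FORCE is the grip in N (left out, the last holds). Time passes only in rows, so rows that repeat a pose let the fingers close. It gives the time, the measured TCP pose, the force, the opening and the grip force at its end, in the units of the state.
- arm.get_state(): the state, without advancing time (a new reading comes with each control period).
- arm.grab_frame(name): name is "scene" or "top"; returns (picture, depth): 400x640x3 uint8, red, green, blue; 400x640 float32, m along the optical axis (not along the pixel's ray), 0 where there is no reading.
- arm.get_calibration(name): a dict with "mtx" (3x3 intrinsics, pixels), "k1" (the pictures are not rectified: a ray, as slopes to the right and down, at radius r is drawn at 1 + k1 r^2 times it, then the intrinsics apply), "R" (3x3) and "t" (3): a world point X has camera coordinates R X + t. Camera axes: x right, y down, z forward; pixel columns grow to the right and rows downward; lengths in m; the calibration is good to about 2 mm. A picture is of the moment at which its call begins. get_calibration takes no time and is no camera call.
- arm.job_done(): hands the job in; it is judged then, once.
Trained networks look in the newest picture that a camera, given by its name, has taken for a name from the list of things; names that differ only in an ending like _2 or _b are one class to them, and where a whole thing is asked for, a point or a joint stands for the part that bears it (a point fixed in the world has none). Each returns a list of dicts, best first, with "score" (0 to 1); they miss things now and then, are a little off and sometimes report something else, mostly with a low value. They report only what shows in the picture. A call takes as long as a camera call. They do not tell look-alikes from the thing itself.
- arm.recognise(thing, camera): "extent" ([left, top, width, height] in pixels, round what is visible of it).
- arm.trace(thing, camera): "mask" (400x640 bool, what is visible of it) and "extent" ([left, top, width, height] in pixels, round what is visible of it).
The state is a dict: "t": time; "q": joint angles; "qd": joint speeds; "joint_efforts": joint torques, N m; "eef_pos": TCP position; "ee_rot": TCP orientation; "force": force on the tool from outside, world axes, zero at the start; "moment": the same for the moment, N m; "width": finger opening in m; "gripper_force": force on a finger pad.
Only numpy, scipy, OpenCV 4.12 (cv2) and the standard library are available. Lean on these libraries where they do the work, as an engineer would, in place of code of your own. Each camera call takes 0.05 s, during which the arm holds its last target. There are 200 camera calls.

### The job

Take the specimen chuck out of its blue stand and seat it fully home in the spindle of the white bench polisher: tapered shank down in the socket, both slots of its drive plate dropped over the two brass dogs, and the plate flush on the spindle nose. The dogs may have stopped at an angle nobody has measured, so feel for it. Let go of the chuck and leave the things standing around where they are.

Things in the scene. Friction and masses are not known exactly. Their poses are not given: they have to be found in the camera images.
- chuck: Specimen chuck, loose, about 0.5 kg, 131 mm tall, upright in the stand at the start. Origin: on its axis in the underside of the round dark drive plate; z up the axis. Plate: 72 mm diameter, 11 mm thick above the origin; two open slots through it along body +x and -x, 12 mm wide, from the rim in to 18 mm from the axis. A half turn about z makes no difference.
- chuck_grip (a point): Where to grip the chuck: on its axis 52 mm above its origin, in the pale aluminium block, 38 x 38 mm square, its flats facing body x and y (either pair may be gripped), from 18 to 70 mm above the origin. Below the block a brass collar of 41 mm diameter and 7 mm height lies on the plate; on top a black disc of 28 mm diameter ends 76 mm above the origin. Axes as the chuck's.
- chuck_tip (a point): Lower end of the chuck's steel shank, 55 mm below the chuck's origin. The shank is a 7:24 taper, 33 mm in diameter at the drive plate and 17.5 mm near the tip, whose edge is chamfered to 14 mm. Axes as the chuck's.
- stand: Blue square block 90 x 90 x 70 mm with an upright round hole, 43 mm in diameter, through its middle, fixed to the worktop. Origin: centre of its underside, z up. The chuck's shank hangs in the hole and its drive plate rests on the block's top, up to some 4 mm off centre and turned by up to 0.6 rad.
- polisher: White bench polisher, fixed to the worktop: housing 140 (x) x 130 (y) x 86 mm, control panel on its -x face. Origin: centre of its underside, z up. In the middle of its top stands the steel spindle, 72 mm in diameter. The spindle's brake is on: it resists turning with about 0.8 N m, so pressing lightly (5 to 10 N) on the dogs while turning the chuck does not drag it along.
- spindle_mouth (a point): Centre of the socket's mouth, in the plane of the flat nose face, 98 mm over the worktop; axes as the housing's. The socket is 34.6 mm in diameter at the mouth, tapers 7:24 like the shank, is 58 mm deep and open below; it leaves 0.8 mm all round the seated shank. When the chuck is home its origin lies here; with its plate riding on the dogs it stands 8 mm too high.
- dog_tops (a point): On the spindle axis, level with the tops of the two brass dogs on the nose face (8 mm above it). The dogs stand opposite each other 22 to 34 mm from the axis, each 8 mm wide, with bevelled tops. The line through them lies anywhere within 0.7 rad either way of the housing's x axis; this point does not turn with it. The slots drop over the dogs when within about 4 degrees.
- beaker: Glass beaker, 55 mm diameter, 70 mm tall, bystander. Origin: centre of its underside.
- eyepiece: Black eyepiece standing on its tube, 34 mm diameter, 46 mm tall, bystander. Origin: centre of its underside.
- objective_case: White screw case with black cap, 37 mm diameter, 58 mm tall, bystander. Origin: centre of its underside.
- petri8: Covered culture dish, 55 mm diameter, 7 mm high, bystander. Origin: centre of its underside.
- dust_cap3: Black moulded dust cap, 38 mm diameter, 14 mm high, bystander. Origin: centre of its underside.
- tube1: Blue-capped centrifuge tube standing upright, 34 mm diameter, 108 mm tall, bystander. Origin: centre of its underside.
There are look-alikes about, which are no part of the job. Leave any pink or turquoise look-alike of the chuck alone.

How it is judged:
By the outcome, as a careful person would: the job done as asked, in the order asked, and still so for the second after the job is handed in, with the robot touching nothing.
It also fails if it takes over 54 s, if anything falls off the work surface, if the arm or the gripper's body presses on something with over 40 N, if the wrist force passes 120 N, or if a joint passes its speed limit or range.

## Working session

There is one attempt and no reset: what is moved stays moved. The work goes in short steps, Python scripts to look and compute and a shell command to move; the robot and the scene stay as the last step left them, time stands still between calls to the robot, and variables do not carry over. Pictures are saved under pics/ and viewed, at most 10 in all, crops included, and the job is handed in when it is done.

```bash
mkdir -p pics
cat > h.py <<'E'
import numpy as np, cv2
from station import arm
def und(cam,u,v):
    c=arm.get_calibration(cam);K=np.array(c["mtx"]);x=(u-K[0,2])/K[0,0];y=(v-K[1,2])/K[1,1]
    rd=np.hypot(x,y);r=rd
    for _ in range(20): r=rd/(1+c["k1"]*r*r)
    s=np.where(rd>0,r/np.maximum(rd,1e-12),1);return x*s,y*s
def toworld(cam,u,v,d):
    c=arm.get_calibration(cam);x,y=und(cam,np.asarray(u,float),np.asarray(v,float))
    P=np.stack([x*d,y*d,d*np.ones_like(x)],-1);return (P-np.array(c["t"]).ravel())@np.array(c["R"])
def cloud(cam,dep):
    v,u=np.mgrid[0:400,0:640];return toworld(cam,u,v,dep)
E
python3 - <<'E'
from h import *
for n in("scene","top"):
    p,d=arm.grab_frame(n);cv2.imwrite(f"pics/{n}0.png",p[:,:,::-1]);np.savez(f"{n}0.npz",p=p,d=d)
    W=cloud(n,d)
    for th in("chuck","stand","polisher"):
        for r in arm.trace(th,n)[:4]:
            m=r["mask"]&(d>0); Q=W[m]
            print(n,th,round(r["score"],2),r["extent"],np.median(Q,0).round(3),Q.min(0).round(3),Q.max(0).round(3))
s=arm.get_state();print(s,arm.hold_point_z)
E
```

```text
scene chuck 0.9 [301.3, 192.7, 25.0, 39.2] [0.59  0.073 0.069] [ 0.563 -0.088 -0.003] [0.866 0.104 0.135]
scene chuck 0.78 [328.1, 219.5, 28.6, 39.6] [0.406 0.089 0.073] [ 0.38  -0.029 -0.003] [0.557 0.118 0.134]
scene chuck 0.59 [277.2, 220.4, 23.5, 28.8] [0.445 0.228 0.103] [0.422 0.187 0.071] [0.502 0.255 0.151]
scene chuck 0.59 [205.8, 208.7, 22.2, 45.8] [0.586 0.386 0.079] [0.563 0.348 0.006] [0.625 0.419 0.134]
scene polisher 0.59 [348.6, 190.9, 52.4, 53.3] [ 0.497 -0.085  0.071] [ 0.436 -0.356 -0.036] [ 0.795 -0.045  0.109]
top chuck 0.9 [190.7, 193.7, 28.3, 25.7] [0.593 0.374 0.089] [ 0.564  0.349 -0.002] [0.649 0.446 0.135]
top chuck 0.82 [309.5, 186.8, 25.3, 28.7] [0.593 0.07  0.073] [ 0.564  0.034 -0.005] [0.652 0.108 0.136]
top chuck 0.77 [252.9, 245.9, 25.1, 23.2] [0.455 0.215 0.093] [ 0.423  0.185 -0.007] [0.493 0.255 0.153]
top chuck 0.59 [304.5, 261.1, 25.1, 26.7] [0.415 0.083 0.068] [ 0.381  0.052 -0.005] [0.452 0.117 0.134]
top stand 0.81 [247.5, 235.6, 35.7, 41.7] [0.452 0.207 0.069] [ 0.41   0.171 -0.001] [0.507 0.282 0.087]
top stand 0.62 [249.9, 241.5, 29.6, 27.
[... 174 characters left out ...]
.11 ]
{'t': 0.4, 'q': array([-9.35922239e-01,  3.58738085e-01,  1.17968027e-02, -7.34226228e-05,
       -1.22409184e+00, -2.88101743e-01]), 'qd': array([ 3.79356273e-04, -8.39867672e-04,  4.47571781e-05, -5.84710884e-05,
        1.36016117e-03,  2.08064282e-05]), 'joint_efforts': array([ 1.06806849e-03, -5.81675434e+01,  2.92917573e+01,  6.99336648e+00,
        1.08805913e-02, -8.60149567e-05]), 'eef_pos': array([ 0.22937386, -0.63474722,  0.22641365]), 'ee_rot': array([ 3.14134599e+00, -1.08046953e-06, -2.79484527e+00]), 'force': array([-0.03260281, -0.62880246, -0.2240669 ]), 'moment': array([-0.00862081, -0.03013234, -0.0418506 ]), 'gripper_force': 0.0, 'width': 0.0874654779089268} 0.0188
```

View pics/scene0.png

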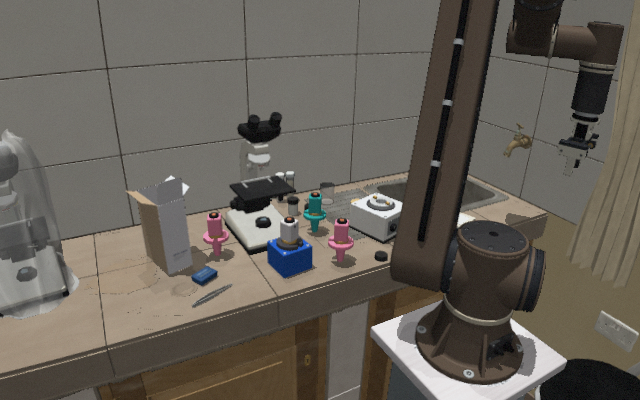

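View pics/top0.png

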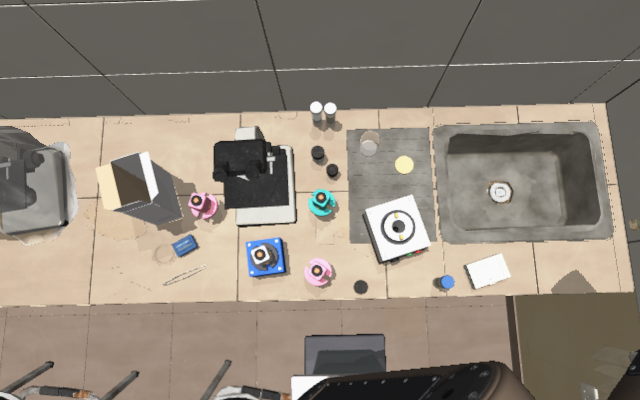

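Scene picture: the chuck stands in the blue stand at about (289,235). In the top picture it is at (264,256), and the polisher is at (397,228) with its spindle in the middle. Candidates in the top picture:
- pink at (203,205)
- pink at (318,271)
- turquoise at (321,202)
- aluminium in the blue stand at (264,256), which is my choice

Next I'll check it in a close crop.

Run:
```python
from h import *
t=np.load("top0.npz")["p"];s=np.load("scene0.npz")["p"]
z=lambda im,x,y,w,h,k:cv2.resize(im[y:y+h,x:x+w,::-1],None,fx=k,fy=k,interpolation=cv2.INTER_CUBIC)
a=z(t,240,230,50,50,8);b=z(t,360,190,75,75,16/3);c=z(s,260,205,60,30*2,20/3/2*1)
cv2.imwrite("pics/crop.png",np.hstack([a,b]))
W=cloud("top",np.load("top0.npz")["d"]);p=t.astype(int);d=np.load("top0.npz")["d"]
# stand top: blue
blue=(p[...,2]>p[...,0]+50)&(d>0)&(abs(W[...,2]-.07)<.008)
u,v=np.meshgrid(range(640),range(400))
blue&=(u>235)&(u<295)&(v>225)&(v<290)
r=cv2.minAreaRect((W[blue][:,:2]*1000).astype(np.float32));print("stand",r,np.median(W[blue][:,2]))
# polisher top
reg=(u>355)&(u<440)&(v>185)&(v<275)&(d>0)
for lo,hi in((.078,.092),(.093,.102),(.103,.112)):
    m=reg&(W[...,2]>lo)&(W[...,2]<hi);Q=W[m]*1000
    print("pol",lo,m.sum(),np.median(Q,0).round(1),cv2.minAreaRect(Q[:,:2].astype(np.float32)))
reg=(u>240)&(u<290)&(v>230)&(v<280)&(d>0)
for lo,hi in((.076,.086),(.134,.143),(.143,.15)):
    m=reg&(W[...,2]>lo)&(W[...,2]<hi);Q=W[m]*1000
    if m.sum(): print("chk",lo,m.sum(),np.median(Q,0).round(1),cv2.minAreaRect(Q[:,:2].astype(np.float32)))
print({k:v for k,v in arm.get_calibration("top").items()})
# heights near route
m=(d>0)&(W[...,0]>.35)&(W[...,0]<.85)&(W[...,1]>-.3)&(W[...,1]<.45)&(W[...,2]>.16);Q=W[m];print("tall",Q.min(0),Q.max(0))
```

```text
stand ((458.8907470703125, 220.76580810546875), (90.20591735839844, 89.67555236816406), 6.529064655303955) 0.0689966810876769
pol 0.078 2004 [ 521.5 -125.9   85.5] ((525.02978515625, -126.3345718383789), (140.19607543945312, 130.97560119628906), 16.413768768310547)
pol 0.093 455 [ 525.1 -126.1   97. ] ((527.5855712890625, -107.93978881835938), (75.94371795654297, 110.10218811035156), 0.6351568698883057)
pol 0.103 27 [ 540.7 -125.   105.9] ((524.2330322265625, -123.64629364013672), (67.27140808105469, 12.856640815734863), 9.608181953430176)
chk 0.076 270 [453.4 206.2  80. ] ((458.228271484375, 220.11138916015625), (70.3973388671875, 69.69740295410156), 87.82756042480469)
chk 0.134 148 [457.1 217.7 139.1] ((458.3929138183594, 220.87486267089844), (38.67098617553711, 38.483280181884766), 23.612154006958008)
chk 0.143 90 [457.  220.3 145.2] ((456.9619140625, 221.74720764160156), (26.05960464477539, 28.882686614990234), 44.66332244873047)
{'mtx': array([[427.40371551,   0.        , 326.87942362],
       [  0.        , 427.40371551, 206.19716688],
       [  0.        ,   0.        ,   1.        ]]), 'k1': -0.004046351941310291, 'R': array([[-0.02349669, -0.99961185, -0.01496852],
       [-0.98147915,  0.02591272, -0.18980833],
       [ 0.19012253,  0.01023142, -0.98170705]]), 't': array([0.06855788, 0.58852954, 1.08982622])}
tall [0.56856801 0.14664149 0.16012584] [0.75240333 0.44989035 0.39758387]
```

View pics/crop.png

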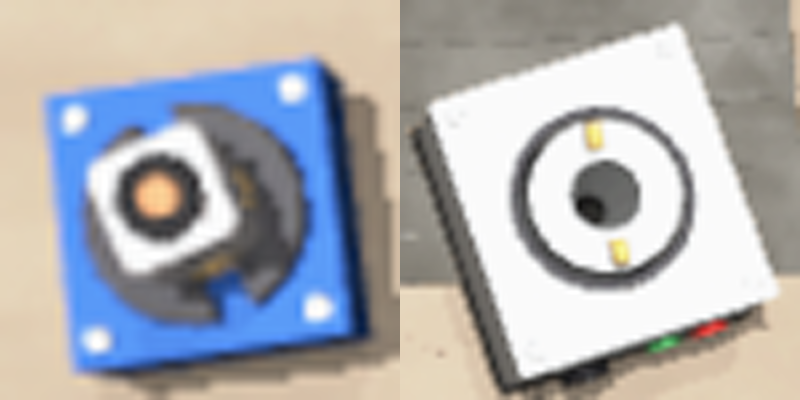

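The crop confirms the choice: a pale aluminium block on a dark slotted plate in the blue stand, with its slots running from upper left to lower right. The brass dogs show at crop (594,136) and (620,252), close to the world x axis. I'll now compute the dog angle and the first move.

```bash
cat >> h.py <<'E'
def rel(targets):
    "targets: x,y,z,yawdeg in world -> units from current pose"
    from scipy.spatial.transform import Rotation as Ro
    s=arm.get_state();R=Ro.from_euler("xyz",s["ee_rot"]).as_matrix();y0=np.degrees(s["ee_rot"][2])
    print("tcp",s["eef_pos"].round(4),"yaw",y0.round(2),"F",s["force"].round(1),"M",s["moment"].round(2),"w",round(s["width"],4),"t",s["t"],"rpy",s["ee_rot"].round(4))
    for t in targets:
        print(t,(R.T@(np.array(t[:3])-s["eef_pos"])/.025).round(3),round(-((t[3]-y0+180)%360-180)/5,3))
E
python3 - <<'E'
from h import *
f=np.load("top0.npz");p=f["p"].astype(int);c=arm.get_calibration("top");R=np.array(c["R"]);t=np.array(c["t"])
g=(p[...,0]-p[...,2]>60);g[:, :375]=0;g[:,425:]=0;g[:205]=0;g[250:]=0
n,l,st,ce=cv2.connectedComponentsWithStats(g.astype(np.uint8));pts=[]
w=(p[...,0]-p[...,2]).clip(0)
for i in range(1,n):
    v,u=np.nonzero((cv2.dilate((l==i).astype(np.uint8),np.ones((3,3)))>0));ww=w[v,u]
    uu,vv=(u*ww).sum()/ww.sum(),(v*ww).sum()/ww.sum()
    x,y=und("top",np.array(uu),np.array(vv));r=R.T@np.array([x,y,1]);o=-R.T@t;P=o+r*(.106-o[2])/r[2]
    print(uu,vv,st[i][4],P);pts.append(P)
d=pts[0]-pts[1];print(np.degrees(np.arctan2(d[1],d[0])),np.linalg.norm(d),(pts[0]+pts[1])/2)
rel([(.36,-.54,.3,-160),(.55,-.10,.28,-156.4),(.4585,.2205,.25,-156.4)])
E
```

```text
395.92071296865396 214.92009834050398 14 [ 0.5532498  -0.12212107  0.106     ]
400.7642810242942 236.68154957321076 12 [ 0.49724952 -0.13130864  0.106     ]
9.317105787456534 0.05674894482820273 [ 0.52524966 -0.12671485  0.106     ]
tcp [ 0.2294 -0.6347  0.2264] yaw -160.13 F [-0.  -0.6 -0.2] M [-0.01 -0.03 -0.04] w 0.0875 t 0.4 rpy [ 3.1413 -0.     -2.7948]
(0.36, -0.54, 0.3, -160) [-6.202  1.789 -2.943] -0.027
(0.55, -0.1, 0.28, -156.4) [-19.331  15.759  -2.14 ] -0.747
(0.4585, 0.2205, 0.25, -156.4) [-20.245  29.059  -0.936] -0.747
```

```bash
python3 -m crank '[[[-2,0.6,-1.5,0],[-4,1.2,-3,0],[-6.2,1.8,-3,0],[-8,3.6,-3,0],[-9.8,5.3,-2.8,0],[-11.5,7.2,-2.6,0],[-13.2,9.1,-2.4,-0.3],[-14.9,11,-2.3,-0.5],[-16.6,12.9,-2.2,-0.7],[-18.2,14.6,-2.1,-0.75],[-18.8,17,-2,-0.75],[-19,19.4,-2,-0.75]]]' 0
python3 -c "
from h import *
rel([(.4585,.2205,.25,-156.4)])"
```

```text
t: 1.9
eef_pos: [0.5112, -0.0151, 0.2761]
ee_rot: [3.142, -0.001, -2.729]
force: [0.8, 1.0, 0.1]
width: 0.0876
gripper_force: 0.0
tcp [ 0.5112 -0.0151  0.2761] yaw -156.37 F [0.8 1.  0.1] M [ 0.14 -0.07 -0.02] w 0.0876 t 1.9 rpy [ 3.1416e+00 -6.0000e-04 -2.7292e+00]
(0.4585, 0.2205, 0.25, -156.4) [-1.846  9.48   1.043] 0.005
```

```bash
python3 -m crank '[[[-0.3,2.3,0.2,0],[-0.6,4.6,0.4,0],[-0.9,6.9,0.8,0],[-1.25,9.1,1,0],[-1.25,9.66,1.06,0],[-1.25,9.66,1.06,0],[-1.25,9.66,1.06,0]]]' 0
python3 - <<'E'
from h import *
rel([(.4585,.2205,.25,-156.4)])
p,d=arm.grab_frame("scene");W=cloud("scene",d)
u,v=np.meshgrid(range(640),range(400));reg=(u>265)&(u<315)&(v>205)&(v<270)&(d>0)
m=reg&(W[...,2]>.095)&(W[...,2]<.137)&(W[...,0]<.5);Q=W[m]*1000;print(m.sum(),cv2.minAreaRect(Q[:,:2].astype(np.float32)),Q.min(0),Q.max(0))
cv2.imwrite("pics/s1.png",cv2.resize(p[180:290,240:360,::-1],None,fx=5,fy=5,interpolation=cv2.INTER_CUBIC))
E
```

```text
t: 2.78
eef_pos: [0.4434, 0.2159, 0.2503]
ee_rot: [-3.142, 0.0, -2.73]
force: [-0.2, 0.3, -0.3]
width: 0.0874
gripper_force: 0.0
tcp [0.4434 0.2159 0.2503] yaw -156.41 F [-0.2  0.3 -0.3] M [-0.05  0.07 -0.01] w 0.0874 t 2.775 rpy [-3.1416e+00  2.0000e-04 -2.7298e+00]
(0.4585, 0.2205, 0.25, -156.4) [-0.63  -0.072  0.011] -0.001
249 ((447.1163635253906, 225.69097900390625), (45.60318374633789, 26.270402908325195), 65.05867767333984) [433.32565533 199.47687191  95.10813826] [468.54701909 242.2458498  136.97474315]
```

View pics/s1.png

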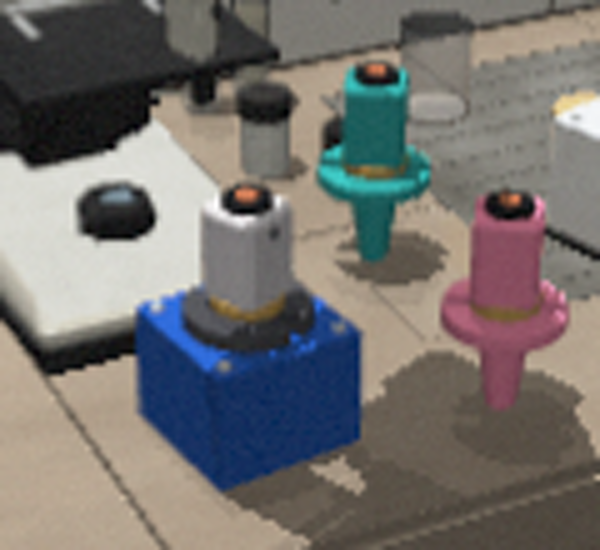

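The chuck is upright in the stand, undisturbed, at crop (245,255). Next I descend and grip it.

```bash
python3 -m crank '[[[-0.6,-0.07,0,0],[-0.63,-0.07,1,0],[-0.63,-0.07,2.5,0],[-0.63,-0.07,4,0],[-0.63,-0.07,5.2,0],[-0.63,-0.07,5.88,0],[-0.63,-0.07,5.88,0],[-0.63,-0.07,5.88,0]]]' 0
python3 -m crank '[[[0,0,0,0],[0,0,0,0],[0,0,0,0],[0,0,0,0],[0,0,0,0],[0,0,0,0],[0,0,0,0],[0,0,0,0]]]' 1 35
python3 -c "
from h import *
rel([(.4585,.2205,.103,-156.4),(.4585,.2205,.23,-156.4)])"
```

```text
t: 3.82
eef_pos: [0.4593, 0.2213, 0.1037]
ee_rot: [3.142, 0.001, -2.73]
force: [0.4, -0.6, -0.9]
width: 0.0877
gripper_force: 0.0
t: 4.82
eef_pos: [0.4583, 0.2211, 0.1031]
ee_rot: [-3.141, -0.0, -2.729]
force: [0.3, -1.6, 1.5]
width: 0.0377
gripper_force: 35.0
tcp [0.4583 0.2211 0.1031] yaw -156.38 F [ 0.3 -1.6  1.5] M [-0.5  -0.11 -0.02] w 0.0377 t 4.825 rpy [-3.1414e+00 -1.0000e-04 -2.7293e+00]
(0.4585, 0.2205, 0.103, -156.4) [ 0.003 -0.027  0.004] 0.005
(0.4585, 0.2205, 0.23, -156.4) [ 3.000e-03 -2.800e-02 -5.076e+00] 0.005
```

```bash
python3 -m crank '[[[0,0,-0.4,0],[0,0,-1.2,0],[0,0,-2.4,0],[0,0,-3.8,0],[0,0,-5.2,0],[0,0,-6,0],[0,0,-6,0],[0,0,-6,0]]]' 1 45
python3 -c "
from h import *
rel([(.525,-.1265,.253,-170.5),(.49,.10,.253,-156.4)])"
```

```text
t: 5.82
eef_pos: [0.4574, 0.2209, 0.2518]
ee_rot: [3.142, -0.002, -2.73]
force: [-0.4, 0.3, -4.3]
width: 0.038
gripper_force: 45.0
tcp [0.4574 0.2209 0.2518] yaw -156.4 F [-0.4  0.3 -4.3] M [0.   0.03 0.03] w 0.038 t 5.825 rpy [ 3.1415e+00 -2.0000e-03 -2.7296e+00]
(0.525, -0.1265, 0.253, -170.5) [  3.088 -13.815  -0.042] 2.821
(0.49, 0.1, 0.253, -156.4) [ 0.743 -4.953 -0.046] 0.001
```

```bash
python3 -m crank '[[[0.3,-1.4,0,0.2],[0.8,-3.6,0,0.7],[1.3,-5.9,0,1.2],[1.8,-8.2,0,1.7],[2.3,-10.5,0,2.2],[2.8,-12.6,0,2.6],[3.09,-13.6,0,2.82],[3.09,-13.8,0,2.82],[3.09,-13.8,0,2.82],[3.09,-13.8,0,2.82]]]'
python3 - <<'E'
from h import *
rel([(.525,-.1265,.19,-170.5)])
for n in("scene","top"):
    p,d=arm.grab_frame(n);np.savez(f"{n}2.npz",p=p,d=d);r=arm.trace("chuck",n);W=cloud(n,d)
    for q in r[:5]:
        m=q["mask"]&(d>0);Q=W[m];print(n,q["score"],q["extent"],np.median(Q,0).round(3))
p=np.load("scene2.npz")["p"];cv2.imwrite("pics/s2.png",cv2.resize(p[120:250,320:440,::-1],None,fx=4.5,fy=4.5,interpolation=cv2.INTER_CUBIC))
E
```

```text
t: 7.08
eef_pos: [0.5255, -0.1249, 0.2526]
ee_rot: [3.141, -0.001, -2.974]
force: [0.3, 0.3, -4.5]
width: 0.0379
gripper_force: 45.0
tcp [ 0.5255 -0.1249  0.2526] yaw -170.42 F [ 0.3  0.3 -4.5] M [-0.02 -0.05  0.  ] w 0.0379 t 7.075 rpy [ 3.1413e+00 -7.0000e-04 -2.9743e+00]
(0.525, -0.1265, 0.19, -170.5) [ 0.029 -0.061  2.506] 0.017
scene 0.91 [371.8, 143.0, 24.7, 38.8] [ 0.511 -0.12   0.233]
scene 0.85 [328.0, 211.8, 27.5, 46.8] [0.406 0.089 0.077]
scene 0.65 [203.6, 211.6, 24.9, 44.2] [0.587 0.386 0.07 ]
scene 0.58 [303.0, 193.2, 21.0, 38.1] [0.588 0.075 0.074]
top 0.96 [189.2, 194.1, 31.2, 24.6] [0.593 0.375 0.085]
```

View pics/s2.png

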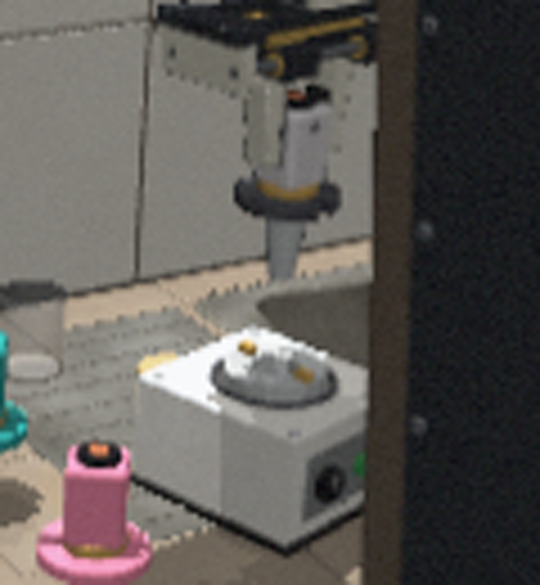

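The chuck hangs upright in the fingers, with the shank tip at crop (283,275), above the spindle at (275,370). I'll check its axis against the spindle within the same scene view.

Run:
```python
from h import *
from scipy.optimize import least_squares
f=np.load("scene2.npz");d=f["d"];W=cloud("scene",d);u,v=np.meshgrid(range(640),range(400))
C=-np.array(arm.get_calibration("scene")["R"]).T@np.array(arm.get_calibration("scene")["t"]);print(C)
def fit(zl,zh,r,c0,rmax):
    m=(d>0)&(W[...,2]>zl)&(W[...,2]<zh)&(np.hypot(W[...,0]-c0[0],W[...,1]-c0[1])<rmax);Q=W[m]
    g=lambda c:np.hypot(Q[:,0]-c[0],Q[:,1]-c[1])-r
    s=least_squares(g,c0,loss="soft_l1",f_scale=.001);print(zl,m.sum(),s.x.round(4),np.median(abs(s.fun)).round(4))
fit(.2195,.2285,.036,(.5255,-.125),.045)
fit(.0875,.0965,.036,(.525,-.1265),.045)
for z in(.175,.185,.195,.205): fit(z,z+.01,(33-7/24*(219-1000*z-5))/2000,(.5255,-.125),.03)
f0=np.load("scene0.npz");d=f0["d"];W=cloud("scene",d)
fit(.071,.080,.036,(.4585,.2205),.045)
rel([])
```

```text
[-0.46225206  0.63242915  0.67578219]
0.2195 59 [ 0.5278 -0.1275] 0.0018
0.0875 138 [ 0.5215 -0.1233] 0.006
0.175 19 [ 0.5264 -0.1288] 0.0017
0.185 25 [ 0.5272 -0.1267] 0.0014
0.195 25 [ 0.5275 -0.1273] 0.0011
0.205 20 [ 0.5274 -0.1282] 0.0007
0.071 143 [0.4598 0.2205] 0.003
tcp [ 0.5258 -0.125   0.2532] yaw -170.41 F [-0.6 -0.4 -4.8] M [-0.   -0.02 -0.02] w 0.0376 t 7.275 rpy [ 3.1415e+00  3.0000e-04 -2.9742e+00]
```

```bash
python3 -m crank '[[[0.03,-0.06,0.8,0],[0.03,-0.06,1.8,0],[0.03,-0.06,2.8,0],[0.03,-0.06,3.6,0],[0.03,-0.06,4.1,0],[0.03,-0.06,4.1,0],[0.03,-0.06,4.1,0]]]'
python3 -c "
from h import *
rel([(.525,-.1265,.1392,-170.5)])"
```

```text
t: 8.15
eef_pos: [0.5259, -0.1273, 0.1515]
ee_rot: [-3.141, 0.001, -2.975]
force: [0.4, -0.4, -4.1]
width: 0.0374
gripper_force: 45.0
tcp [ 0.5259 -0.1273  0.1515] yaw -170.46 F [ 0.4 -0.4 -4.1] M [ 0.01 -0.04 -0.02] w 0.0374 t 8.15 rpy [-3.1412e+00  1.4000e-03 -2.9751e+00]
(0.525, -0.1265, 0.1392, -170.5) [0.032 0.039 0.491] 0.008
```

No contact yet. I'll step on down slowly toward the dog tops.

```bash
for i in 1; do python3 -m crank '[[[0,0,0.15,0],[0,0,0.3,0],[0,0,0.4,0],[0,0,0.4,0]]]'; python3 -m crank '[[[0,0,0.04,0],[0,0,0.08,0],[0,0,0.12,0],[0,0,0.12,0]]]';done
python3 -c "
from h import *
rel([(.525,-.1265,.1312,-170.5)])"
```

```text
t: 8.65
eef_pos: [0.5251, -0.1274, 0.1403]
ee_rot: [3.142, -0.0, -2.975]
force: [0.6, 1.0, -4.1]
width: 0.0376
gripper_force: 45.0
t: 9.15
eef_pos: [0.5252, -0.1274, 0.1375]
ee_rot: [3.142, -0.0, -2.975]
force: [-0.9, 0.3, -4.8]
width: 0.0376
gripper_force: 45.0
tcp [ 0.5252 -0.1274  0.1375] yaw -170.48 F [-0.9  0.3 -4.8] M [ 0.02 -0.04  0.  ] w 0.0376 t 9.15 rpy [ 3.1416e+00 -2.0000e-04 -2.9754e+00]
(0.525, -0.1265, 0.1312, -170.5) [0.001 0.036 0.251] 0.004
```

```bash
python3 -m crank '[[[0,0,0.03,0],[0,0,0.06,0],[0,0,0.08,0],[0,0,0.08,0]]]'; python3 -m crank '[[[0,0,0.03,0],[0,0,0.06,0],[0,0,0.06,0]]]'
python3 -c "
from h import *
rel([(.525,-.1265,.1312,-170.5)])"
```

```text
t: 9.65
eef_pos: [0.5252, -0.1274, 0.1355]
ee_rot: [3.142, -0.0, -2.975]
force: [0.6, -0.5, -4.5]
width: 0.0377
gripper_force: 45.0
t: 10.02
eef_pos: [0.5252, -0.1274, 0.134]
ee_rot: [3.142, -0.0, -2.975]
force: [0.2, 0.0, -4.6]
width: 0.0378
gripper_force: 45.0
tcp [ 0.5252 -0.1274  0.134 ] yaw -170.48 F [ 0.2  0.  -4.6] M [ 0.04  0.   -0.  ] w 0.0378 t 10.025 rpy [ 3.1416e+00 -1.0000e-04 -2.9755e+00]
(0.525, -0.1265, 0.1312, -170.5) [0.002 0.036 0.111] 0.004
```

```bash
python3 -m crank '[[[0,0,0.03,0],[0,0,0.06,0],[0,0,0.06,0]]]'; python3 -m crank '[[[0,0,0.03,0],[0,0,0.05,0],[0,0,0.05,0]]]'
python3 -c "
from h import *
rel([(.525,-.1265,.1312,-170.5)])"
```

```text
t: 10.4
eef_pos: [0.5252, -0.1274, 0.1325]
ee_rot: [3.142, -0.0, -2.975]
force: [-0.3, 0.1, -5.1]
width: 0.0374
gripper_force: 45.0
t: 10.78
eef_pos: [0.5252, -0.1274, 0.1312]
ee_rot: [3.142, -0.0, -2.975]
force: [0.3, -0.4, -5.3]
width: 0.0379
gripper_force: 45.0
tcp [ 0.5252 -0.1274  0.1312] yaw -170.48 F [ 0.3 -0.4 -5.3] M [ 0.   -0.    0.01] w 0.0379 t 10.775 rpy [ 3.1416e+00 -1.0000e-04 -2.9754e+00]
(0.525, -0.1265, 0.1312, -170.5) [0.002 0.036 0.002] 0.004
```

```bash
python3 -m crank '[[[0,0,0.02,0],[0,0,0.03,0],[0,0,0.03,0]]]';  python3 -m crank '[[[0,0,0.02,0],[0,0,0.03,0],[0,0,0.03,0]]]'
python3 -c "
from h import *
rel([(.525,-.1265,.1312,-170.5)])"
```

```text
t: 11.15
eef_pos: [0.5253, -0.1274, 0.1311]
ee_rot: [-3.141, 0.0, -2.975]
force: [-3.5, 2.0, 3.8]
width: 0.038
gripper_force: 45.0
t: 11.52
eef_pos: [0.5253, -0.1274, 0.131]
ee_rot: [-3.141, 0.001, -2.975]
force: [-6.1, 3.1, 10.4]
width: 0.0379
gripper_force: 45.0
tcp [ 0.5253 -0.1274  0.131 ] yaw -170.46 F [-6.1  3.1 10.4] M [ 1.18  2.29 -0.07] w 0.0379 t 11.525 rpy [-3.1413e+00  7.0000e-04 -2.9751e+00]
(0.525, -0.1265, 0.1312, -170.5) [ 0.006  0.037 -0.006] 0.008
```

```bash
python3 -m crank '[[[0.01,0.01,0,0],[0.02,0.015,0,0],[0.02,0.015,0,0]]]';  python3 -m crank '[[[0.01,0.01,0,0],[0.02,0.015,0,0],[0.02,0.015,0,0]]]'
python3 -c "
from h import *
rel([(.525,-.1265,.1312,-170.5)])"
```

```text
t: 11.9
eef_pos: [0.5253, -0.1274, 0.1311]
ee_rot: [-3.141, 0.002, -2.975]
force: [-3.0, 0.9, 8.4]
width: 0.0378
gripper_force: 45.0
t: 12.28
eef_pos: [0.5253, -0.1273, 0.1311]
ee_rot: [-3.14, 0.002, -2.975]
force: [-0.9, -1.9, 6.7]
width: 0.0378
gripper_force: 45.0
tcp [ 0.5253 -0.1273  0.1311] yaw -170.44 F [-0.9 -1.9  6.7] M [-0.34  0.74 -0.03] w 0.0378 t 12.275 rpy [-3.1402e+00  2.4000e-03 -2.9748e+00]
(0.525, -0.1265, 0.1312, -170.5) [ 0.007  0.034 -0.004] 0.011
```

Lateral force is relieved and the height is firm at home level. I'll release, retreat straight up and check.

```bash
python3 -m crank '[[[0,0,0,0],[0,0,0,0],[0,0,0,0],[0,0,0,0],[0,0,0,0],[0,0,0,0]]]' 0
python3 -m crank '[[[0,0,-0.5,0],[0,0,-1.5,0],[0,0,-3,0],[0,0,-5,0],[0.5,0,-6,0],[2,-2,-6,0],[2,-4.4,-6,0],[2,-6.8,-6,0],[2,-8,-6,0],[2,-8,-6,0]]]' 0
python3 - <<'E'
from h import *
rel([])
u,v=np.meshgrid(range(640),range(400));ims=[]
for n in("scene","top"):
    p,d=arm.grab_frame(n);W=cloud(n,d);reg=(d>0)&(np.hypot(W[...,0]-.525,W[...,1]+.127)<.045)
    for lo,hi in((.1,.125),(.155,.18)):
        Q=W[reg&(W[...,2]>lo)&(W[...,2]<hi)]*1000
        if len(Q)>4: print(n,lo,len(Q),np.median(Q,0).round(1),np.percentile(Q[:,2],[10,50,90]).round(1),cv2.minAreaRect(Q[:,:2].astype(np.float32)))
    x,y=(345,160) if n=="scene" else(350,180)
    ims.append(cv2.resize(p[y:y+90,x:x+80,::-1],None,fx=5,fy=5,interpolation=cv2.INTER_CUBIC))
cv2.imwrite("pics/f.png",np.hstack(ims))
E
```

```text
t: 13.02
eef_pos: [0.5241, -0.1268, 0.1298]
ee_rot: [3.142, -0.0, -2.975]
force: [-0.0, 0.4, -0.2]
width: 0.0865
gripper_force: 0.0
t: 14.28
eef_pos: [0.5076, -0.3343, 0.2798]
ee_rot: [3.142, -0.001, -2.978]
force: [-1.0, 0.7, -0.7]
width: 0.0879
gripper_force: 0.0
tcp [ 0.5076 -0.3343  0.2798] yaw -170.64 F [-1.   0.7 -0.7] M [ 0.11  0.08 -0.03] w 0.0879 t 14.275 rpy [ 3.1416e+00 -7.0000e-04 -2.9783e+00]
scene 0.1 204 [ 508.6 -113.3  110.3] [103.1 110.3 120. ] ((516.1305541992188, -120.78856658935547), (66.3873062133789, 57.370704650878906), 56.09138870239258)
scene 0.155 135 [ 515.4 -121.3  167.7] [157.  167.7 175.3] ((524.38525390625, -126.79510498046875), (41.485008239746094, 39.731407165527344), 14.798565864562988)
top 0.1 319 [ 513.4 -113.8  107.7] [104.6 107.7 111. ] ((523.6426391601562, -126.01191711425781), (70.70238494873047, 69.876220703125), 86.46151733398438)
top 0.155 260 [ 523.  -125.2  168.4] [163.9 168.4 174.4] ((524.0903930664062, -126.78489685058594), (38.236656188964844, 38.59672927856445), 9.124939918518066)
```

View pics/f.png

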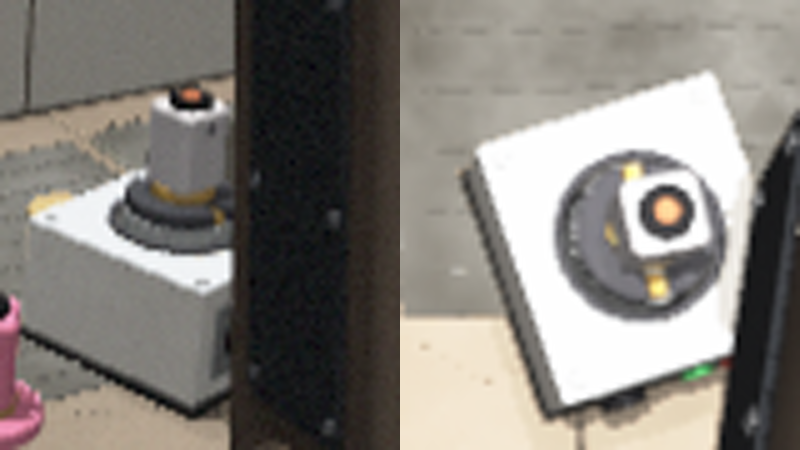

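The plate sits flat on the nose, and both brass dogs show in its slots at crop (632,172) and (657,288). The block top measures 168.4 mm, where 168 mm is home. One quick tilt check, then I hand in.

Run:
```python
from h import *
A=[]
for _ in range(6):
    p,d=arm.grab_frame("top");W=cloud("top",d)
    r=np.hypot(W[...,0]-.5243,W[...,1]+.1267);m=(d>0)&(r<.034)&(W[...,2]>.1)&(W[...,2]<.118)&(p.max(-1)<130);A.append(W[m])
Q=np.vstack(A);X=np.c_[Q[:,:2]-[.5243,-.1267],np.ones(len(Q))]
s=np.linalg.lstsq(X,Q[:,2],rcond=None)[0];print(len(Q),s,np.degrees(s[:2]))
if np.hypot(*s[:2])<.035 and abs(s[2]-.109)<.003: print(arm.job_done())
```

```text
628 [0.01479255 0.00279977 0.10868837] [0.84755092 0.16041497]
the job is handed in; nothing more can be done
None
```

The chuck is home in the polisher spindle, with both slots over the dogs and the plate flush on the nose (plate top measured at 108.7 mm, 109 mm expected); it is released, the arm is clear, and the job was handed in at about 15 s.

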